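# Sweep the walnut shells into the waste tray of the prep board

### The job

Clear the walnut shells off the prep board: push its hatch fully open, sweep all four half shells along the board with your fingertips so that they drop through the opening into the steel tray below, then push the hatch fully shut again. Only push and sweep: do not pinch, press down hard on or pick up a shell, and leave the kitchen timer on the board and the things standing round the board where they are.

Things in the scene. Friction and masses are not known exactly. Their poses are not given: they have to be found in the camera images.
- prep_board: Prep board with a pale cream plastic deck in a brown wooden frame on short legs, fixed on the worktop, 148 mm (its x) by 370 mm (its y). Origin: centre of its underside, on the worktop; z up. The flat deck is 75 mm above the origin, x = -60 to 60 mm, between two brown rims along the long sides, 14 mm thick and 10 mm higher than the deck. The short ends are open. Plain deck: y = -91 to 185 mm.
- opening (a point): Centre of the opening in the board that leads down to the waste tray, at deck height (axes as the board's), at y = -131 mm in the board's frame. It is as wide as the deck (x) and 80 mm long (y), and is covered by the hatch while that is shut.
- tray_floor (a point): Centre of the inner floor of the shiny steel waste tray under the opening, 67 mm below the deck (axes as the board's). The tray is 118 mm (x) by 80 mm (y) inside and 48 mm deep.
- hatch (a joint): Position in m of the sliding cream hatch that covers the opening, flush with the deck: 0 = fully shut (it may start up to 10 mm ajar), 0.080 = fully open against its stop. It opens along the board's -y and then sticks out over the board's end. It slides against about 1.5 N of friction and stays where it is left.
- hatch_grip (a point): Top centre of the dark grip rail across the middle of the hatch, the part to push against. The rail runs along the board's x, 88 mm long, 12 mm thick (y), and its top is 17 mm above the deck. It moves with the hatch; shut, it is at y = -138 mm in the board's frame.
- shell_1: Half walnut shell, brown, wrinkled, domed, 37 mm across and 17 mm high, 12 g, lying rim down loose on the deck, on the plain part next to the opening (at start within 42 mm of the deck's middle line and between y = -65 and y = +40 mm in the board's frame). Origin: centre of the rim plane.
- shell_2: Second half shell, like shell_1.
- shell_3: Third half shell, like shell_1.
- shell_4: Fourth half shell, like shell_1.
- timer: Kitchen timer, white with a red top, 62 mm across, 47 mm high, loose on the deck near the board's +y end. Origin: centre of its underside. To be left alone.
- salt_shaker: Glass salt shaker with grey top, 44 mm across, 90 mm high, loose on the worktop left of the board. Origin: centre of its underside. To be left alone.
- pepper_mill: Brown wooden pepper mill, 58 mm across, 170 mm high, loose on the worktop left of the board. Origin: centre of its underside. To be left alone.
- spice_jar: Spice jar with green cap, 46 mm across, 105 mm high, loose on the worktop at the back right, beside the coffee machine. Origin: centre of its underside. To be left alone.
- nut_bowl: Blue bowl of whole walnuts, 94 mm across, about 65 mm high with the nuts, fixed on the worktop left of the board. Origin: centre of its underside.

How it is judged (in metres and radians):
On the way, in this order (a step that is already met when the one before it is completed fails the run):
1. the hatch is pushed fully open (within 6 mm of its stop) (value of joint hatch above 0.074 m), for 0.2 s.
2. all four half shells lie in the waste tray (x of shell_1 in the frame of tray_floor between -0.06 and 0.06 m and y of shell_1 in the frame of tray_floor between -0.042 and 0.042 m and z of shell_1 in the frame of tray_floor between -0.006 and 0.045 m and x of shell_2 in the frame of tray_floor between -0.06 and 0.06 m and y of shell_2 in the frame of tray_floor between -0.042 and 0.042 m and z of shell_2 in the frame of tray_floor between -0.006 and 0.045 m and x of shell_3 in the frame of tray_floor between -0.06 and 0.06 m and y of shell_3 in the frame of tray_floor between -0.042 and 0.042 m and z of shell_3 in the frame of tray_floor between -0.006 and 0.045 m and x of shell_4 in the frame of tray_floor between -0.06 and 0.06 m and y of shell_4 in the frame of tray_floor between -0.042 and 0.042 m and z of shell_4 in the frame of tray_floor between -0.006 and 0.045 m), for 0.2 s.
At the end, for the whole second after the job is handed in: The hatch is shut to within 4 mm and still; all four half shells lie at rest inside the steel waste tray under it; the timer stands upright on the board within 15 mm of where it was (all of step 2 and value of joint hatch below 0.004 m and velocity of joint hatch between -0.005 and 0.005 m/s and linear speed of each of shell_1, shell_2, shell_3, shell_4 below 0.02 m/s and angle between timer's own z axis and vertical below 0.15 rad and distance of timer from where it was at the start of the episode below 0.015 m); the robot touches nothing.
It fails at once if a shell is picked up (more than 30 mm above the deck) (z of any of shell_1, shell_2, shell_3, shell_4 in the frame of prep_board above 0.105 m).
It fails at once if a shell is pinched or pressed hard (more than 15 N from the fingers) (contact force between the fingers and shell_1 above 15 N or contact force between the fingers and shell_2 above 15 N or contact force between the fingers and shell_3 above 15 N or contact force between the fingers and shell_4 above 15 N).
It fails at once if a shell is swept off the board onto the worktop or floor ((z of shell_1 in the frame of prep_board below 0.06 m and not (x of shell_1 in the frame of tray_floor between -0.067 and 0.067 m and y of shell_1 in the frame of tray_floor between -0.05 and 0.05 m)) or (z of shell_2 in the frame of prep_board below 0.06 m and not (x of shell_2 in the frame of tray_floor between -0.067 and 0.067 m and y of shell_2 in the frame of tray_floor between -0.05 and 0.05 m)) or (z of shell_3 in the frame of prep_board below 0.06 m and not (x of shell_3 in the frame of tray_floor between -0.067 and 0.067 m and y of shell_3 in the frame of tray_floor between -0.05 and 0.05 m)) or (z of shell_4 in the frame of prep_board below 0.06 m and not (x of shell_4 in the frame of tray_floor between -0.067 and 0.067 m and y of shell_4 in the frame of tray_floor between -0.05 and 0.05 m))).
It fails at once if the timer, salt shaker, pepper mill or spice jar is shifted more than 15 mm or knocked over (distance of any of timer, salt_shaker, pepper_mill, spice_jar from where it was at the start of the episode above 0.015 m or angle between any of timer, salt_shaker, pepper_mill, spice_jar's own z axis and vertical above 0.4 rad).
It also fails if it takes over 54 s, if anything falls off the work surface, if the arm or the gripper's body presses on something with over 40 N, if the wrist force passes 120 N, or if a joint passes its speed limit or range.

### The arm

A 6-joint arm with a two-finger parallel gripper is mounted at the origin on a cart in front of the work surface, level with it; the furniture and walls round the work are solid. World frame = base frame: x ahead of the robot, y to its left, z up, the work surface at z = 0. Lengths are in mm, angles in degrees, forces in N, time in s.
With the tool pointing down it reaches from about 300 to 850 mm from the base axis. Payload 4.2 kg.
Tool frame: the origin (TCP) lies at the very end of the fingers, on their centre line; the grasp point (between the pads) lies 19 mm behind it; z points along the fingers, y is the line along which they close (so a half turn about z gives the same grasp; the last joint's range is limited). The gripper opens to 91 mm and grips with 3 to 60 N. Pads are 32 mm wide; open, the fingers measure 118 mm over their backs; the gripper's body (76 mm by 178 mm) begins 60 mm behind the grasp point.
Start: joints at [-74.141, 18.312, 89.639, -0, 72.044, -1.146], TCP at [168.168, -549.875, 213.976] pointing down, gripper open.
Joint ranges: [-177.97, 177.97], [-48.28, 115.42], [12.27, 149.76], [-77.06, 257.06], [2.81, 150.46], [-146.56, 146.56]. Speed limits (degrees/s): [147.25, 147.25, 180, 180, 180, 180].

### API

Orientations are given as [roll, pitch, yaw] about the fixed x, y, z axes, in that order (R = Rz(yaw) Ry(pitch) Rx(roll)).
In Python, from workcell import env, eyes gives the robot as it stands.
- The arm moves only by the tool send_rows, never from a script. Its argument "targets" is text: rows parted by semicolons, each of 7 numbers parted by spaces: the shift along the tool's x, y, z in m, then the turn, a rotation vector about the tool's x, y, z in degrees, then the opening in per cent of the stroke, from 0 (shut) to 100 (fully open). A call has 1 to 12 rows; each row is the pose to reach, as a shift and turn from the pose commanded when the call began, along the tool's axes at that moment; what a row does not reach only later rows make up. A row lasts 1/12 s, in which the tool goes at most 41.7 mm and 7.16 degrees, less where a joint would pass 70% of its speed; a pose out of reach is approached as far as the arm can. A call with a gripper value outside its range is refused whole. The fingers move at their own pace and stop on an object; "grip_force" is the grip in N (left out, the last holds). Time passes only in rows, so rows that repeat a pose let the fingers close. It gives the time, the measured TCP pose, the force, the opening and the grip force at its end, in the units of the state.
- env.state(): the state, without advancing time (a new reading comes with each control period).
- eyes.grab_frame(name): name is "scene" or "side" or "wrist"; returns a dict with "image" (384x512x3 uint8, blue, green, red), "fovy" (degrees; the focal length in pixels is half the picture's height over the tangent of half this angle, whatever the lens; pixels are square), "cx", "cy" (the principal point, pixels), "eye" and "attitude" of the camera in the world. Camera axes: x right, y up, looking along -z (the intrinsics and any distortion apply to the point x, -y, -z); pixel columns grow to the right and rows downward; lengths in mm; the calibration is good to about 2 mm. A picture is of the moment at which its call begins. There is no depth.
- env.job_done(): hands the job in; it is judged then, once.
The state is a dict: "time_s": time; "qpos": joint angles; "qvel": joint speeds; "effort": joint torques, N m; "ee_pos": TCP position; "ee_rot": TCP orientation; "force": force on the tool from outside, world axes, zero at the start; "torque": the same for the moment, N m; "gripper_width": finger opening in mm; "gripper_force": force on a finger pad.
Only numpy, scipy, OpenCV 4.12 (cv2) and the standard library are available. Lean on these libraries where they do the work, as an engineer would, in place of code of your own. Each camera call takes 0.05 s, during which the arm holds its last target. There are 200 camera calls.

## Working session

There is one attempt and no reset: what is moved stays moved. The work goes in short steps, Python scripts to look and compute and a tool call to move; the robot and the scene stay as the last step left them, time stands still between calls to the robot, and variables do not carry over. Pictures are saved under pics/ and viewed, at most 12 in all, crops included, and the job is handed in when it is done.

Besides the shell and the picture viewer there is one more tool, called as name(argument=value, ...) on one line, values as JSON. send_rows: Moves the arm, as the interface text tells. Its arguments: {"type":"object","properties":{"targets":{"type":"string"},"grip_force":{"type":"number"}},"required":["targets"]}

```bash
mkdir -p pics; ls
python3 - <<'E'
from workcell import env, eyes
import cv2, json
for n in ("scene","side"):
    f=eyes.grab_frame(n); cv2.imwrite(f"pics/{n}0.png",f["image"])
    print(n,{k:v for k,v in f.items() if k!="image"})
print(env.state())
E
```

```text
pics
scene {'fovy': 51.27538069742286, 'cx': 258.7908860264248, 'cy': 195.9321974173051, 'eye': array([-196.30955221, -470.99736845,  506.64660419]), 'attitude': array([ 65.63978659,  -1.36112639, -54.42338644])}
side {'fovy': 42.19177544902648, 'cx': 255.4364694899332, 'cy': 192.2098820174221, 'eye': array([-358.72050565, -162.95113086,  976.19483438]), 'attitude': array([ 45.85866512,   0.5937471 , -76.73401301])}
{'time_s': 0.1, 'qpos': array([-7.41408636e+01,  1.83466544e+01,  8.96974654e+01, -8.81184553e-04,
        7.20438750e+01, -1.14508710e+00]), 'qvel': array([-0.04082368, -0.0600525 , -0.27439872,  0.02259004, -0.01897924,
        0.02765127]), 'effort': array([ 1.29666962e-03, -4.13333344e+01, -2.32508612e+01,  7.29578873e-02,
        4.22268198e-02, -4.16393925e-05]), 'ee_pos': array([ 168.03886671, -549.44138575,  213.23084068]), 'ee_rot': array([-1.79912006e+02, -9.20826503e-04,  1.70044951e+01]), 'force': array([ 0.40683002,  0.99979952, -0.25583759]), 'torque': array([ 0.01204488, -0.01146727,  0.03988292]), 'gripper_force': 0.0, 'gripper_width': 90.9920775576999}
```

View pics/scene0.png

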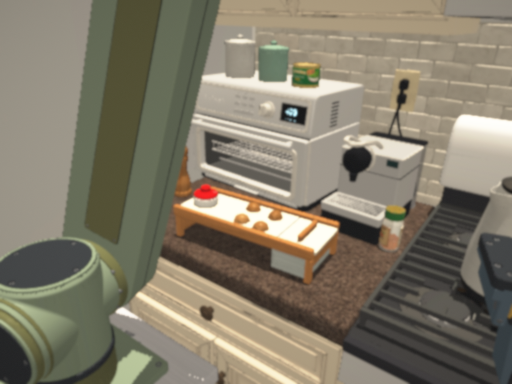

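View pics/side0.png

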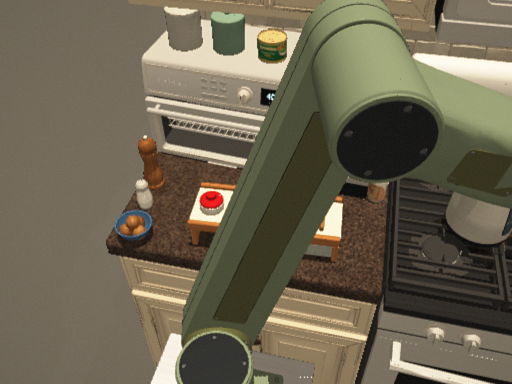

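The scene view shows the board from about (175,205) to (338,275), with the timer at (205,195), four shells near (241,219), (253,207), (275,214) and (260,226), and the hatch rail at about (307,230). The arm hides most of the board in the side view, so I'll crop the scene view.

Run:
```python
import cv2
a=cv2.imread("pics/scene0.png")[180:290,165:345]
cv2.imwrite("pics/c0.png",cv2.resize(a,None,fx=4.4,fy=4.4,interpolation=cv2.INTER_CUBIC))
```

```text
(no output)
```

View pics/c0.png

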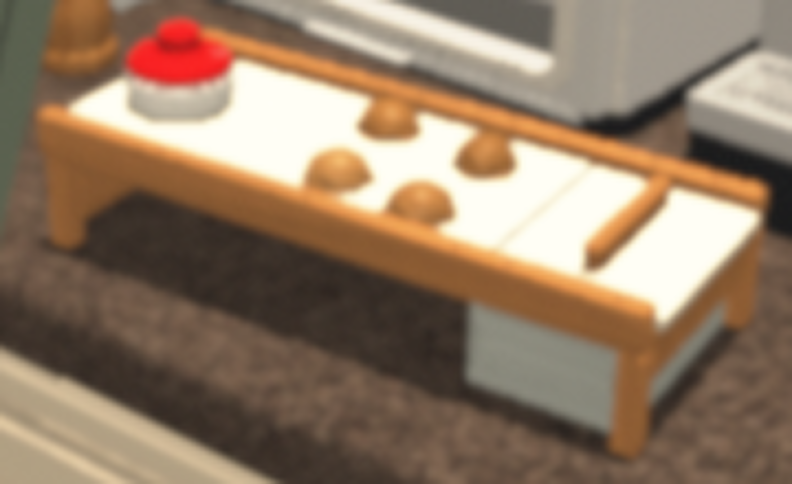

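```bash
cat > h.py <<'E'
import numpy as np
from scipy.spatial.transform import Rotation as R
from scipy.optimize import least_squares
def cam(f):
    fl=192/np.tan(np.radians(f["fovy"]/2)); return fl,R.from_euler('xyz',f["attitude"],degrees=True).as_matrix(),np.array(f["eye"]),f["cx"],f["cy"]
def proj(f,P):
    fl,A,e,cx,cy=cam(f); p=(np.atleast_2d(P)-e)@A
    return np.c_[cx+fl*p[:,0]/-p[:,2], cy-fl*p[:,1]/-p[:,2]]
def ray(f,uv,z):
    fl,A,e,cx,cy=cam(f); uv=np.atleast_2d(uv)
    d=np.c_[(uv[:,0]-cx)/fl,-(uv[:,1]-cy)/fl,-np.ones(len(uv))]@A.T
    return e+d*((z-e[2])/d[:,2])[:,None]
SC={'fovy':51.27538069742286,'cx':258.7908860264248,'cy':195.9321974173051,'eye':[-196.30955221,-470.99736845,506.64660419],'attitude':[65.63978659,-1.36112639,-54.42338644]}
def b2w(p,P): 
    P=np.atleast_2d(P).astype(float); c,s=np.cos(p[2]),np.sin(p[2]); return np.c_[p[0]+c*P[:,0]-s*P[:,1],p[1]+s*P[:,0]+c*P[:,1],P[:,2]]
def w2b(p,P):
    P=np.atleast_2d(P); c,s=np.cos(p[2]),np.sin(p[2]); d=P[:,:2]-p[:2]; return np.c_[c*d[:,0]+s*d[:,1],-s*d[:,0]+c*d[:,1]]
E
python3 - <<'E'
from h import *
cr=lambda a:(np.array(a,float)+.5)/4.4-.5+[165,180]
B=[(-74,-185,85),(-60,-185,85),(-74,185,85),(74,-185,85),(-60,-185,75),(-74,-185,0),(-74,185,0),(60,-91,75)]
U=cr([(630,318),(655,310),(40,112),(768,186),(662,326),(622,455),(58,245),(590,163)])
r=least_squares(lambda p:(proj(SC,b2w(p,B))-U).ravel(),[500,-150,0],x_scale=[100,100,.3],loss='soft_l1')
p=r.x; print(p,np.degrees(p[2])); print((proj(SC,b2w(p,B))-U).round(1))
print('shells',w2b(p,ray(SC,cr([(390,119),(487,156),(338,171),(421,204)]),83)).round())
print('rail',w2b(p,ray(SC,cr([(662,180),(592,246)]),92)).round(),'timer',w2b(p,ray(SC,cr([(178,95)]),90)).round())
E
```

```text
[4.81165250e+02 1.72425422e+01 3.69844396e-02] 2.1190522968244334
[[ 2.1 -0.3]
 [-0.4 -1.5]
 [-0.8 -1.4]
 [ 0.6  0.9]
 [-2.3 -0.9]
 [ 0.8  3.9]
 [-2.7 -1.1]
 [ 0.9  1. ]]
shells [[ 31.  21.]
 [ 24. -46.]
 [-36.   8.]
 [-41. -46.]]
rail [[  38. -140.]
 [ -42. -143.]] timer [[-26. 125.]]
```

```bash
cat >> h.py <<'E'
def go(p,st,bx,by,z,yaw=None):
    """tool shift (mm) and z-turn (deg) from the measured pose to board xy, world z"""
    T=R.from_euler('xyz',st["ee_rot"],degrees=True)
    w=b2w(p,[bx,by,z])[0]-st["ee_pos"]
    yaw=np.degrees(p[2])+90 if yaw is None else yaw
    rv=(T.inv()*R.from_euler('xyz',[180,0,yaw],degrees=True)).as_rotvec(degrees=True)
    return T.inv().apply(w).round(1),rv.round(2)
E
python3 - <<'E'
from h import *
from workcell import env
p=[481,17,.037]
print(go(p,env.state(),0,-60,300))
for z,uv in ((0,[(322,212),(385,240)]),(60,[(322,195),(385,212)]),(110,[(357,162)]),(150,[(357,162)]),(0,[(298,204)]),(60,[(297,190)])): print(z,ray(SC,uv,z).round()[:,:2])
E
```

```text
(array([ 449.5, -392.3,  -86.2]), array([-7.000e-02, -6.000e-02, -7.512e+01]))
0 [[ 743.  -35.]
 [ 701. -233.]]
60 [[ 726.  -38.]
 [ 732. -213.]]
110 [[908. -56.]]
150 [[797. -98.]]
0 [[746.  46.]]
60 [[713.  34.]]
```

send_rows(targets="0 0 -0.086 0 0 0 0; 0.04 -0.035 -0.086 0 0 -7 0; 0.08 -0.07 -0.086 0 0 -14 0; 0.12 -0.105 -0.086 0 0 -21 0; 0.16 -0.14 -0.086 0 0 -28 0; 0.20 -0.175 -0.086 0 0 -35 0; 0.25 -0.21 -0.086 0 0 -42 0; 0.29 -0.25 -0.086 0 0 -49 0; 0.33 -0.29 -0.086 0 0 -56 0; 0.37 -0.32 -0.086 0 0 -63 0; 0.41 -0.36 -0.086 0 0 -70 0; 0.45 -0.392 -0.086 0 0 -75.1 0", grip_force=10)

```text
time_s: 1.1
ee_pos: [405.2, -168.4, 299.6]
ee_rot: [-180.0, 0.0, 92.4]
force: [0.4, -0.4, 0.5]
gripper_width: 13.9
gripper_force: 0.0
```

send_rows(targets="0 0 0 0 0 0 0; 0 0 0 0 0 0 0")

```text
time_s: 1.27
ee_pos: [405.5, -168.7, 299.4]
ee_rot: [-179.9, 0.0, 92.4]
force: [-0.5, -0.7, -0.2]
gripper_width: 1.5
gripper_force: 0.0
```

Run:
```python
from h import *
from workcell import env
s=env.state(); print(s["ee_pos"],s["gripper_width"],go([481,17,.037],s,0,-60,300))
```

```text
[ 405.5096064  -168.66402658  299.35470768] 1.52280669533377 (array([122.4,  82.8,  -0.7]), array([-0.05,  0.  ,  0.24]))
```

So unreached motion isn't carried over into the next call. I'll finish the move, then look with the wrist camera.

send_rows(targets="0.03 0.02 0 0 0 0.2 0; 0.06 0.04 0 0 0 0.2 0; 0.09 0.06 0 0 0 0.2 0; 0.122 0.083 0 0 0 0.2 0; 0.122 0.083 0 0 0 0.2 0; 0.122 0.083 0 0 0 0.2 0; 0.122 0.083 0 0 0 0.2 0")

```text
time_s: 1.85
ee_pos: [482.8, -46.9, 299.3]
ee_rot: [-179.9, 0.1, 91.8]
force: [-0.2, 0.1, 0.7]
gripper_width: 1.0
gripper_force: 0.0
```

Run:
```python
from h import *
from workcell import env,eyes
import cv2,pickle
s=env.state(); print(s["ee_pos"],s["ee_rot"])
f=eyes.grab_frame("wrist"); pickle.dump(f,open("w1.pkl","wb")); print({k:v for k,v in f.items() if k!="image"})
cv2.imwrite("pics/w1.png",cv2.resize(f["image"],(800,600),interpolation=cv2.INTER_CUBIC))
```

```text
[482.79681334 -46.92563416 299.34516227] [-1.79924050e+02  5.27884687e-02  9.18072404e+01]
{'fovy': 71.88459841782088, 'cx': 250.85842317580193, 'cy': 190.67070297222324, 'eye': array([480.38266306,  18.61286064, 469.78164994]), 'attitude': array([-13.62675413,   0.06533718,   1.772863  ])}
```

View pics/w1.png

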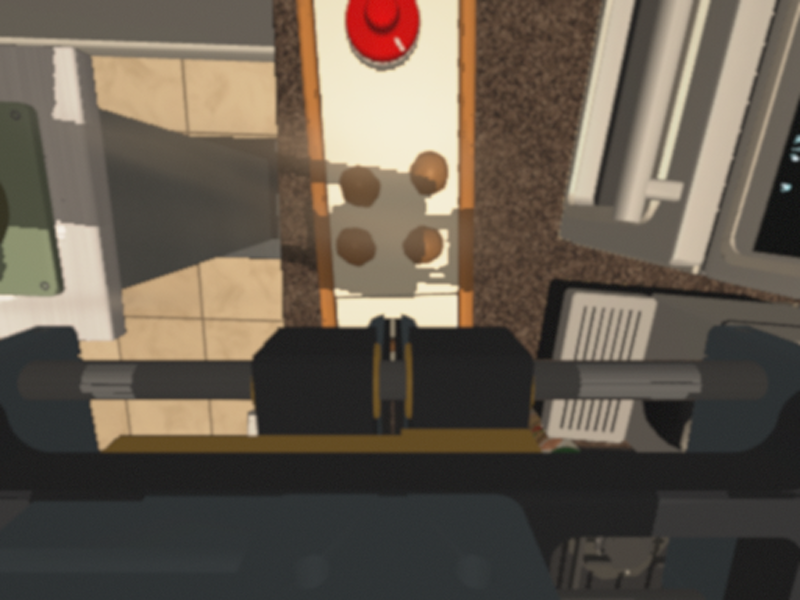

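The wrist view shows the hatch seam running from (333,296) to (459,293), rim edges on both sides, and shells at (360,187), (429,173), (356,246) and (424,245). The timer is at (382,25).

Run:
```python
from h import *
import pickle
f=pickle.load(open("w1.pkl","rb"))
s=lambda a:(np.array(a,float)+.5)*.64-.5
print('seam',ray(f,s([(333,296),(459,293)]),75).round(1)[:,:2])
print('deck left edge',ray(f,s([(314,30),(325,180),(333,296)]),75).round(1)[:,:2],'rim R inner top',ray(f,s([(460,20),(459,180),(459,290)]),85).round(1)[:,:2])
print('rim R outer top',ray(f,s([(475,20),(473,180),(472,300)]),85).round(1)[:,:2])
print('rim L outer top',ray(f,s([(299,20),(312,180),(321,310)]),85).round(1)[:,:2])
for z in (80,):print('shells',ray(f,s([(360,187),(429,173),(356,246),(424,245)]),z).round(1)[:,:2])
print('timer',ray(f,s([(382,30)]),110).round())
```

```text
seam [[424.8 -76.6]
 [548.  -69.8]]
deck left edge [[409.3 154.9]
 [417.7  32.6]
 [424.8 -76.6]] rim R inner top [[531.3 162.5]
 [539.2  36. ]
 [546.1 -64.6]]
rim R outer top [[543.6 162.8]
 [551.7  36.4]
 [559.2 -74. ]]
rim L outer top [[398.8 158.4]
 [407.7  31.9]
 [414.6 -88.5]]
shells [[450.3  27.3]
 [512.4  41.5]
 [447.2 -26.4]
 [511.1 -23.5]]
timer [[468. 144. 110.]]
```

```bash
cat >> h.py <<'E'
p=np.array([480.5,17.6,.065])
E
python3 - <<'E'
from h import *
from workcell import env
s=env.state(); print(go(p,s,0,-103,83))
E
```

```text
(array([-38. ,   3.5, 216.5]), array([-0.05,  0.04, -1.96]))
```

send_rows(targets="-0.038 0.0035 0.03 0 0 -1.9 0; -0.038 0.0035 0.06 0 0 -1.9 0; -0.038 0.0035 0.09 0 0 -1.9 0; -0.038 0.0035 0.12 0 0 -1.9 0; -0.038 0.0035 0.15 0 0 -1.9 0; -0.038 0.0035 0.175 0 0 -1.9 0; -0.038 0.0035 0.195 0 0 -1.9 0; -0.038 0.0035 0.21 0 0 -1.9 0; -0.038 0.0035 0.216 0 0 -1.9 0; -0.038 0.0035 0.216 0 0 -1.9 0; -0.038 0.0035 0.216 0 0 -1.9 0")

```text
time_s: 2.82
ee_pos: [488.2, -84.4, 84.3]
ee_rot: [180.0, 0.0, 93.7]
force: [0.6, -0.5, 0.3]
gripper_width: 0.6
gripper_force: 0.0
```

Run:
```python
from h import *
from workcell import env
s=env.state(); print(w2b(p,s["ee_pos"][None]),s["force"],go(p,s,0,-196,83))
```

```text
[[   1.10723105 -102.29486285]] [ 0.61782113 -0.53114011  0.32852931] (array([-93.7,  -1.1,   1.4]), array([ 0.05,  0.03, -0.01]))
```

send_rows(targets="-0.008 0 0.001 0 0 0 0; -0.016 0 0.001 0 0 0 0; -0.024 0 0.001 0 0 0 0; -0.032 0 0.001 0 0 0 0; -0.04 0 0.001 0 0 0 0; -0.048 0 0.001 0 0 0 0; -0.056 0 0.001 0 0 0 0; -0.064 0 0.001 0 0 0 0; -0.072 0 0.001 0 0 0 0; -0.08 0 0.001 0 0 0 0; -0.086 -0.001 0.001 0 0 0 0; -0.09 -0.001 0.001 0 0 0 0")

```text
time_s: 3.82
ee_pos: [493.0, -174.1, 82.6]
ee_rot: [-180.0, 0.0, 93.8]
force: [0.9, 1.8, 0.2]
gripper_width: 0.6
gripper_force: 0.8
```

send_rows(targets="-0.002 0 0 0 0 0 0; -0.004 0 0 0 0 0 0; -0.004 0 0 0 0 0 0; -0.004 0 0 0 0 0 0")

```text
time_s: 4.15
ee_pos: [493.2, -176.7, 82.6]
ee_rot: [-180.0, -0.0, 93.8]
force: [0.8, 2.5, -0.4]
gripper_width: 0.7
gripper_force: 1.7
```

Run:
```python
from h import *
from workcell import env
s=env.state(); print(w2b(p,s["ee_pos"][None]),s["force"],s["ee_pos"])
```

```text
[[ 4.56980652e-02 -1.94720069e+02]] [ 0.81806583  2.48273736 -0.42003585] [ 493.19349545 -176.70589975   82.57332562]
```

send_rows(targets="-0.002 0 0 0 0 0 0; -0.004 0 0 0 0 0 0; -0.004 0 0 0 0 0 0")

```text
time_s: 4.4
ee_pos: [493.2, -177.1, 82.6]
ee_rot: [-179.9, -0.5, 93.7]
force: [1.2, 15.4, 4.0]
gripper_width: 0.4
gripper_force: 7.6
```

send_rows(targets="-0.002 0 0 0 0 0 0; -0.003 0 0 0 0 0 0; -0.003 0 0 0 0 0 0")

```text
time_s: 4.65
ee_pos: [493.2, -177.3, 82.7]
ee_rot: [-179.9, -0.7, 93.6]
force: [2.2, 23.8, 6.2]
gripper_width: 0.5
gripper_force: 11.8
```

send_rows(targets="0.012 0 0 0 0 0 24; 0.012 0 -0.03 0 0 0 24; 0.012 0 -0.05 0 0 0 24; 0.012 0 -0.05 0 0 0 24")

```text
time_s: 4.98
ee_pos: [495.4, -173.4, 136.5]
ee_rot: [179.6, 0.3, 93.9]
force: [0.5, -0.4, 0.3]
gripper_width: 21.3
gripper_force: 0.0
```

Run:
```python
from h import *
from workcell import env
s=env.state(); print(s["gripper_width"],s["force"],s["ee_pos"],go(p,s,-32,58,130))
```

```text
21.27307325747227 [ 0.53301764 -0.38151579  0.31014757] [ 495.43492173 -173.43019876  136.51703015] (array([249.7, -33.8,   5. ]), array([0.39, 0.29, 0.16]))
```

send_rows(targets="0.03 -0.004 0 0 0 0 24; 0.06 -0.008 0 0 0 0 24; 0.09 -0.012 0 0 0 0 24; 0.12 -0.016 0 0 0 0 24; 0.15 -0.02 0 0 0 0 24; 0.18 -0.024 0 0 0 0 24; 0.21 -0.028 0 0 0 0 24; 0.235 -0.032 0 0 0 0 24; 0.249 -0.034 0 0 0 0 24; 0.249 -0.034 0 0 0 0 24; 0.249 -0.034 0 0 0 0 24")

```text
time_s: 5.9
ee_pos: [442.3, 73.8, 132.2]
ee_rot: [-180.0, 0.1, 93.9]
force: [0.6, -0.2, -0.3]
gripper_width: 22.1
gripper_force: 0.0
```

Run:
```python
from h import *
from workcell import env,eyes
import cv2,pickle
s=env.state(); print(s["ee_pos"],w2b(p,s["ee_pos"][None]),go(p,s,-32,58,79))
f=eyes.grab_frame("wrist"); 
cv2.imwrite("pics/w2.png",cv2.resize(f["image"],(800,600),interpolation=cv2.INTER_CUBIC))
f=eyes.grab_frame("scene"); print(f['eye']); cv2.imwrite("pics/s2.png",cv2.resize(f["image"][150:300,150:350],None,fx=4,fy=4,interpolation=cv2.INTER_CUBIC))
```

```text
[442.30443671  73.82544328 132.24595849] [[-34.4628227   58.58767259]] (array([-0.5,  2.5, 53.2]), array([-0.03,  0.08,  0.22]))
[-196.30955221 -470.99736845  506.64660419]
```

View pics/s2.png

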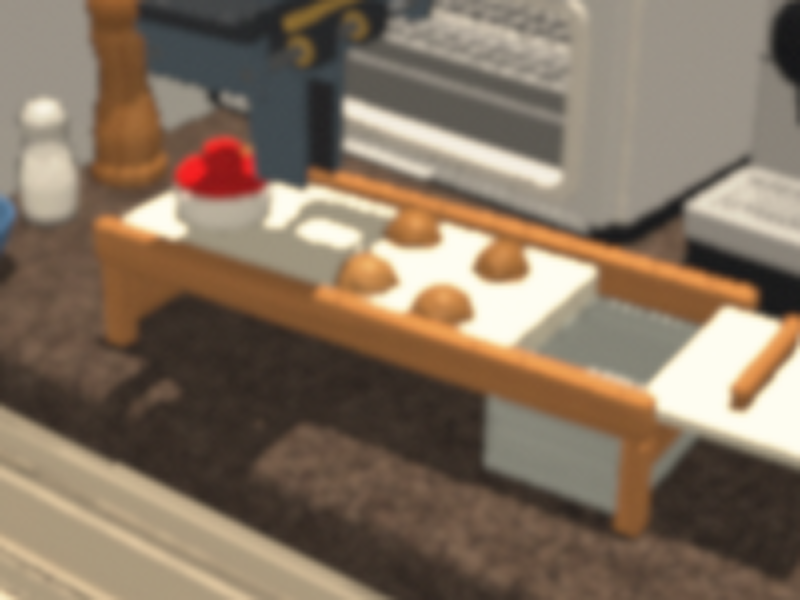

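The hatch is open, with the tray visible at (620,330), and the shells and timer haven't moved. Next I'll lower the fingers behind lane 1.

send_rows(targets="0 0.002 0.02 0 0 0 24; 0 0.002 0.036 0 0 0 24; 0 0.002 0.046 0 0 0 24; 0 0.002 0.052 0 0 0 24; 0 0.002 0.052 0 0 0 24; 0 0.002 0.052 0 0 0 24")

```text
time_s: 6.5
ee_pos: [444.9, 73.4, 80.7]
ee_rot: [-180.0, 0.0, 93.7]
force: [0.4, 0.0, -0.2]
gripper_width: 21.6
gripper_force: 0.0
```

Run:
```python
from h import *
from workcell import env,eyes
import cv2
s=env.state(); print(s["ee_pos"],s["force"],w2b(p,s["ee_pos"][None]),go(p,s,-32,-112,79))
f=eyes.grab_frame("scene"); cv2.imwrite("pics/s3.png",cv2.resize(f["image"][150:300,150:350],None,fx=4,fy=4,interpolation=cv2.INTER_CUBIC))
```

```text
[444.91430585  73.44056991  80.7141836 ] [ 0.38278807  0.01256831 -0.15440754] [[-31.88346412  58.03408991]] (array([-170. ,   -0.2,    1.8]), array([-0.  ,  0.02,  0.02]))
```

View pics/s3.png

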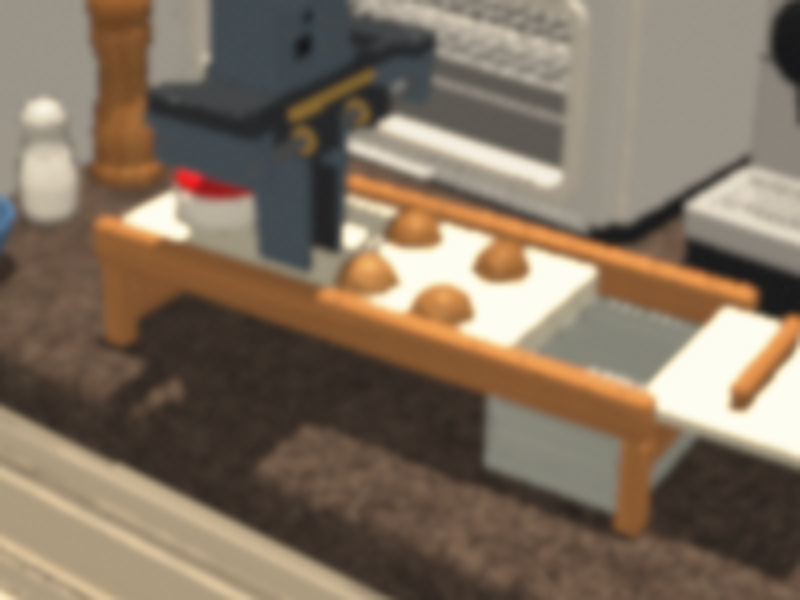

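The fingers are behind the near-lane shells, inside the near rim and clear of the timer. I'll sweep lane 1.

send_rows(targets="-0.004 0 0.0015 0 0 0 24; -0.009 0 0.0015 0 0 0 24; -0.015 0 0.0015 0 0 0 24; -0.021 0 0.0015 0 0 0 24; -0.027 0 0.0015 0 0 0 24; -0.033 0 0.0015 0 0 0 24; -0.039 0 0.0015 0 0 0 24; -0.045 0 0.0015 0 0 0 24; -0.051 0 0.0015 0 0 0 24; -0.057 0 0.0015 0 0 0 24; -0.063 0 0.0015 0 0 0 24; -0.069 0 0.0015 0 0 0 24")

```text
time_s: 7.55
ee_pos: [449.2, 4.7, 79.2]
ee_rot: [180.0, 0.0, 93.8]
force: [-0.2, 0.5, 0.6]
gripper_width: 21.8
gripper_force: 0.2
```

send_rows(targets="-0.006 0 0 0 0 0 24; -0.012 0 0 0 0 0 24; -0.018 0 0 0 0 0 24; -0.024 0 0 0 0 0 24; -0.03 0 0 0 0 0 24; -0.036 0 0 0 0 0 24; -0.042 0 0 0 0 0 24; -0.048 0 0 0 0 0 24; -0.052 0 0 0 0 0 24; -0.052 0 0 0 0 0 24")

```text
time_s: 8.38
ee_pos: [452.8, -47.4, 79.2]
ee_rot: [180.0, 0.0, 93.8]
force: [0.2, -0.3, -0.3]
gripper_width: 21.7
gripper_force: 0.0
```

Run:
```python
from h import *
from workcell import env,eyes
import cv2
s=env.state(); print(s["ee_pos"],s["force"],w2b(p,s["ee_pos"][None]),go(p,s,-32,-112,79))
f=eyes.grab_frame("scene"); cv2.imwrite("pics/s4.png",cv2.resize(f["image"][150:300,150:350],None,fx=4,fy=4,interpolation=cv2.INTER_CUBIC))
```

```text
[452.77304296 -47.38584984  79.215197  ] [ 0.22802612 -0.32896513 -0.2681543 ] [[-31.88951088 -63.04763217]] (array([-49. ,  -0.1,   0.2]), array([0.01, 0.02, 0.03]))
```

View pics/s4.png

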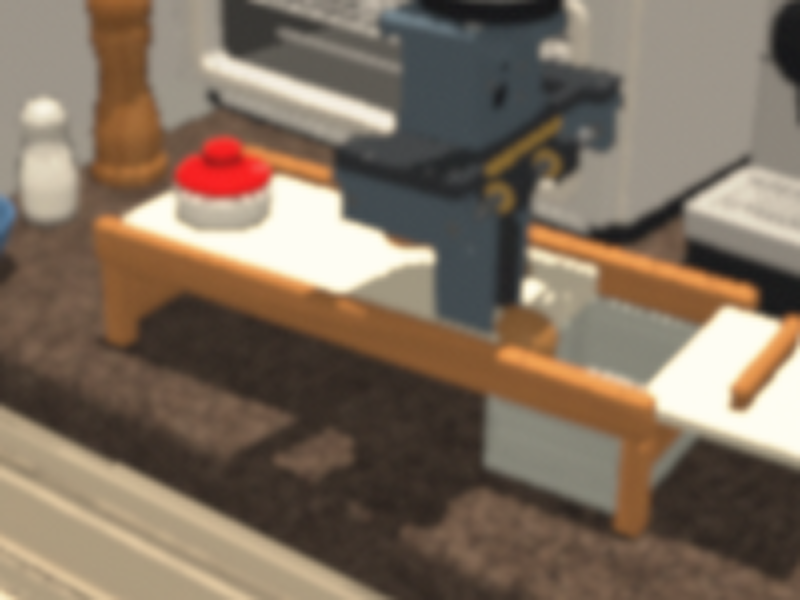

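One shell is still at the opening's edge, at (527,328), and the other has dropped in. I'll continue the sweep, then lift.

send_rows(targets="-0.006 0 0 0 0 0 24; -0.012 0 0 0 0 0 24; -0.018 0 0 0 0 0 24; -0.024 0 0 0 0 0 24; -0.03 0 0 0 0 0 24; -0.036 0 0 0 0 0 24; -0.042 0 0 0 0 0 24; -0.046 0 0 0 0 0 24; -0.046 0 0 0 0 0 24; -0.046 0 -0.03 0 0 0 24; -0.046 0 -0.053 0 0 0 24; -0.046 0 -0.053 0 0 0 24")

```text
time_s: 9.43
ee_pos: [458.6, -93.1, 136.1]
ee_rot: [179.5, 0.1, 93.8]
force: [1.6, -0.1, 1.0]
gripper_width: 21.7
gripper_force: 0.0
```

Run:
```python
from h import *
from workcell import env
s=env.state(); print(s["force"],s["ee_pos"],go(p,s,30.5,65,130))
```

```text
[ 1.61429213 -0.13018385  0.96902714] [458.58357033 -93.1057773  136.08138615] (array([174. ,  59.7,   6.2]), array([0.46, 0.13, 0.08]))
```

send_rows(targets="0.03 0.01 0 0 0 0 24; 0.06 0.02 0 0 0 0 24; 0.09 0.03 0 0 0 0 24; 0.12 0.042 0 0 0 0 24; 0.15 0.052 0 0 0 0 24; 0.174 0.06 0 0 0 0 24; 0.174 0.06 0 0 0 0 24; 0.174 0.06 0 0 0 0 24")

```text
time_s: 10.1
ee_pos: [503.7, 86.1, 131.5]
ee_rot: [-179.9, 0.0, 94.0]
force: [0.1, 0.9, 0.1]
gripper_width: 22.1
gripper_force: 0.0
```

Run:
```python
from h import *
from workcell import env,eyes
import cv2
s=env.state(); print(s["ee_pos"],w2b(p,s["ee_pos"][None]),go(p,s,30.5,65,79))
f=eyes.grab_frame("wrist"); a=f["image"]; b=eyes.grab_frame("scene")["image"][150:300,150:350]
cv2.imwrite("pics/s5.png",np.hstack([cv2.resize(b,(400,300),interpolation=cv2.INTER_CUBIC),cv2.resize(a,(400,300),interpolation=cv2.INTER_AREA)]))
```

```text
[503.6586492   86.05494899 131.47325257] [[27.55618288 66.80613639]] (array([-1.8,  3. , 52.5]), array([-0.07,  0.02,  0.24]))
```

View pics/s5.png

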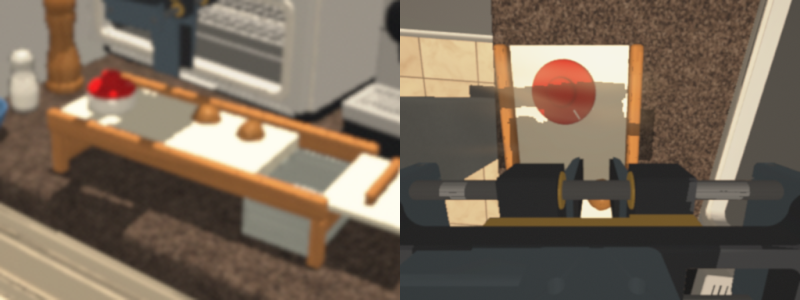

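The near lane is clear, with two shells left in the far lane, lined up between the fingers. I'll lower and sweep.

send_rows(targets="-0.002 0.003 0.02 0 0 0.2 24; -0.002 0.003 0.036 0 0 0.2 24; -0.002 0.003 0.046 0 0 0.2 24; -0.002 0.003 0.052 0 0 0.2 24; -0.002 0.003 0.052 0 0 0.2 24; -0.002 0.003 0.0525 0 0 0.2 24")

```text
time_s: 10.7
ee_pos: [507.3, 82.9, 79.9]
ee_rot: [180.0, 0.0, 93.6]
force: [-0.6, -0.5, 0.4]
gripper_width: 21.8
gripper_force: 0.0
```

Run:
```python
from h import *
from workcell import env
s=env.state(); print(s["ee_pos"],s["force"],w2b(p,s["ee_pos"][None]),go(p,s,30.5,-109,79))
```

```text
[507.30020219  82.8625817   79.91184033] [-0.61352604 -0.52552271  0.41401242] [[30.98268801 63.3839763 ]] (array([-172.4,    0. ,    0.9]), array([ 0.01,  0.01, -0.16]))
```

send_rows(targets="-0.004 0 0.001 0 0 0 24; -0.009 0 0.001 0 0 0 24; -0.015 0 0.001 0 0 0 24; -0.021 0 0.001 0 0 0 24; -0.027 0 0.001 0 0 0 24; -0.033 0 0.001 0 0 0 24; -0.039 0 0.001 0 0 0 24; -0.045 0 0.001 0 0 0 24; -0.051 0 0.001 0 0 0 24; -0.057 0 0.001 0 0 0 24; -0.063 0 0.001 0 0 0 24; -0.069 0 0.001 0 0 0 24")

```text
time_s: 11.7
ee_pos: [511.5, 13.8, 78.7]
ee_rot: [180.0, 0.0, 93.6]
force: [1.9, 1.5, -0.6]
gripper_width: 22.1
gripper_force: 0.1
```

send_rows(targets="-0.006 0 0 0 0 0 24; -0.012 0 0 0 0 0 24; -0.018 0 0 0 0 0 24; -0.024 0 0 0 0 0 24; -0.03 0 0 0 0 0 24; -0.036 0 0 0 0 0 24; -0.042 0 0 0 0 0 24; -0.048 0 0 0 0 0 24; -0.054 0 0 0 0 0 24; -0.06 0 0 0 0 0 24")

```text
time_s: 12.53
ee_pos: [515.3, -46.1, 78.7]
ee_rot: [180.0, 0.0, 93.6]
force: [-0.5, -0.1, 0.7]
gripper_width: 22.1
gripper_force: 0.1
```

send_rows(targets="-0.006 0 0 0 0 0 24; -0.012 0 0 0 0 0 24; -0.018 0 0 0 0 0 24; -0.024 0 0 0 0 0 24; -0.03 0 0 0 0 0 24; -0.036 0 0 0 0 0 24; -0.042 0 0 0 0 0 24; -0.043 0 0 0 0 0 24; -0.043 0 0 0 0 0 24; -0.043 0 -0.03 0 0 0 10; -0.043 0 -0.053 0 0 0 0; -0.043 0 -0.053 0 0 0 0")

```text
time_s: 13.53
ee_pos: [520.9, -88.7, 136.0]
ee_rot: [179.5, 0.1, 93.6]
force: [1.4, 0.2, -0.2]
gripper_width: 4.6
gripper_force: 0.0
```

Run:
```python
from h import *
from workcell import env
s=env.state(); print(s["force"],s["ee_pos"],w2b(p,s["ee_pos"][None]),go(p,s,0,-258,130))
```

```text
[ 1.35306829  0.17279464 -0.21521137] [520.89362388 -88.6908305  135.95193297] [[  33.4042824  -108.69010726]] (array([-149.4,  -33.2,    6. ]), array([ 0.49,  0.12, -0.11]))
```

send_rows(targets="-0.03 -0.007 0 0 0 0 0; -0.06 -0.014 0 0 0 0 0; -0.09 -0.02 0 0 0 0 0; -0.12 -0.027 0 0 0 0 0; -0.149 -0.033 0 0 0 0 0; -0.149 -0.033 0 0 0 0 0; -0.149 -0.033 0 0 0 0 0; -0.149 -0.033 0 0 0 0 0")

```text
time_s: 14.2
ee_pos: [494.1, -238.5, 131.2]
ee_rot: [-180.0, -0.1, 93.6]
force: [-0.6, -0.6, -0.5]
gripper_width: 0.3
gripper_force: 0.0
```

Run:
```python
from h import *
from workcell import env,eyes
import cv2
s=env.state(); print(s["ee_pos"],w2b(p,s["ee_pos"][None]),go(p,s,0,-256,83))
f=eyes.grab_frame("wrist"); a=f["image"][0:300,130:400]; b=eyes.grab_frame("scene")["image"][150:300,150:350]
cv2.imwrite("pics/s6.png",np.hstack([cv2.resize(b,(400,300),interpolation=cv2.INTER_CUBIC),cv2.resize(a,(400,444),interpolation=cv2.INTER_CUBIC)[:300]]))
```

```text
[ 494.06792935 -238.46368102  131.18964169] [[  -3.0931443  -256.40423144]] (array([ 0.4,  3.1, 48.2]), array([-0.05, -0.06, -0.13]))
```

View pics/s6.png

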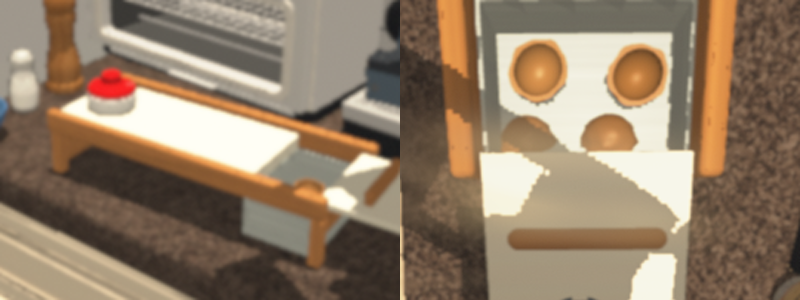

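Run:
```python
from h import *
P=[(30,-155,18),(20,-160,18),(-30,-155,18),(-30,-165,45),(-30,-165,75),(30,-150,75)]
print(((proj(SC,b2w(p,P))-150)*2).round())
```

```text
[[334. 203.]
 [334. 209.]
 [311. 228.]
 [321. 210.]
 [323. 185.]
 [334. 158.]]
```

Run:
```python
from h import *
import cv2
from workcell import eyes,env
print(((proj(SC,b2w(p,[(60,-91,75),(-60,-185,85),(-74,-185,85)]))-150)*2).round())
for z in (18,30,50,80): print(z,w2b(p,ray(SC,[(150+308/2,150+187/2)],z)).round())
f=eyes.grab_frame("wrist"); print({k:v for k,v in f.items() if k!="image"})
# wrist: the two occluded shells
for z in (15,30,50,75): print(z,w2b(p,ray(f,[(130+c*.675,r*.675) for c,r in [(127,137),(209,135),(138,70),(237,75)]],z)).round().tolist())
a=f["image"][0:130,170:340]; b=eyes.grab_frame("scene")["image"][200:280,260:365]
cv2.imwrite("pics/s7.png",np.hstack([cv2.resize(b,(395,300),interpolation=cv2.INTER_CUBIC),cv2.resize(a,(392,300),interpolation=cv2.INTER_CUBIC)]))
```

```text
[[298. 134.]
 [329. 195.]
 [323. 202.]]
18 [[  46. -115.]]
30 [[  27. -123.]]
50 [[  -3. -136.]]
80 [[ -50. -157.]]
{'fovy': 71.88459841782088, 'cx': 250.85842317580193, 'cy': 190.67070297222324, 'eye': array([ 489.6810082 , -172.76935776,  302.00471699]), 'attitude': array([-13.54029796,   0.01490944,   3.64165601])}
15 [[-39.0, -156.0], [17.0, -155.0], [-30.0, -114.0], [36.0, -117.0]]
30 [[-37.0, -158.0], [16.0, -157.0], [-29.0, -118.0], [33.0, -121.0]]
50 [[-35.0, -160.0], [15.0, -159.0], [-27.0, -123.0], [31.0, -126.0]]
75 [[-32.0, -163.0], [13.0, -162.0], [-25.0, -130.0], [27.0, -133.0]]
```

View pics/s7.png

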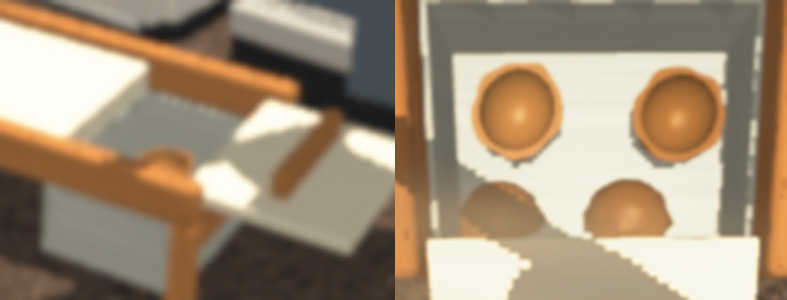

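All four shells lie on the tray floor: the wrist view puts them at board y of about -115 and -156, near floor height. Next I'll lower behind the rail.

send_rows(targets="0 0.003 0.02 0 0 0 0; 0 0.003 0.035 0 0 0 0; 0 0.003 0.044 0 0 0 0; 0 0.003 0.047 0 0 0 0; 0 0.003 0.047 0 0 0 0; 0.006 0.003 0.047 0 0 0 0; 0.012 0.003 0.047 0 0 0 0; 0.019 0.003 0.047 0 0 0 0; 0.026 0.003 0.047 0 0 0 0; 0.033 0.003 0.047 0 0 0 0; 0.04 0.003 0.047 0 0 0 0; 0.047 0.003 0.047 0 0 0 0")

```text
time_s: 15.4
ee_pos: [494.7, -191.5, 85.2]
ee_rot: [179.9, 0.0, 93.6]
force: [0.1, -1.6, 0.9]
gripper_width: 0.2
gripper_force: 0.9
```

send_rows(targets="0.007 0 0 0 0 0 0; 0.014 0 0 0 0 0 0; 0.021 0 0 0 0 0 0; 0.028 0 0 0 0 0 0; 0.034 0 0 0 0 0 0; 0.038 0 0 0 0 0 0; 0.042 0 0 0 0 0 0; 0.044 0 0 0 0 0 0; 0.044 0 0 0 0 0 0")

```text
time_s: 16.15
ee_pos: [491.4, -147.5, 84.6]
ee_rot: [-180.0, -0.0, 93.6]
force: [-0.9, -0.2, 0.2]
gripper_width: 0.5
gripper_force: 0.0
```

Run:
```python
from h import *
from workcell import env
s=env.state(); print(s["force"],s["ee_pos"],w2b(p,s["ee_pos"][None]),go(p,s,0,-159,83))
```

```text
[-0.91007072 -0.17344913  0.20850561] [ 491.3776385  -147.50281362   84.55166977] [[ 1.30539993e-01 -1.65460705e+02]] (array([ 6.5, -0.1,  1.6]), array([-0.04, -0.04, -0.11]))
```

send_rows(targets="0.002 0 0 0 0 0 0; 0.004 0 0 0 0 0 0; 0.006 0 0 0 0 0 0; 0.008 0 0 0 0 0 0; 0.008 0 0 0 0 0 0")

```text
time_s: 16.57
ee_pos: [491.2, -143.1, 84.7]
ee_rot: [-180.0, 0.4, 93.8]
force: [-0.0, -11.2, -2.1]
gripper_width: 0.6
gripper_force: 5.7
```

send_rows(targets="0.002 0 0 0 0 0 0; 0.003 0 0 0 0 0 0; 0.003 0 0 0 0 0 0")

```text
time_s: 16.82
ee_pos: [491.2, -142.7, 84.9]
ee_rot: [180.0, 0.6, 93.9]
force: [-2.0, -20.6, -2.0]
gripper_width: 0.2
gripper_force: 9.9
```

send_rows(targets="-0.008 0 0 0 0 0 0; -0.015 0 0 0 0 0 0; -0.02 0 -0.03 0 0 0 0; -0.02 0 -0.07 0 0 0 0; -0.02 0 -0.11 0 0 0 0; -0.05 0 -0.15 0 0 0 0; -0.05 0 -0.15 0 0 0 0; -0.05 0 -0.15 0 0 0 0; -0.05 0 -0.15 0 0 0 0")

```text
time_s: 17.57
ee_pos: [493.5, -186.6, 233.8]
ee_rot: [-179.9, -0.1, 93.6]
force: [-0.1, 0.2, -0.2]
gripper_width: 0.7
gripper_force: 0.0
```

Run:
```python
from h import *
from workcell import env,eyes
import cv2
print(env.state()["force"])
a=eyes.grab_frame("wrist")["image"]; b=eyes.grab_frame("scene")["image"][150:300,150:350]
cv2.imwrite("pics/s8.png",np.hstack([cv2.resize(b,(400,300),interpolation=cv2.INTER_CUBIC),cv2.resize(a[:260,130:450],(400,325),interpolation=cv2.INTER_CUBIC)[:300]]))
```

```text
[-0.06441939  0.22694495 -0.23754052]
```

View pics/s8.png

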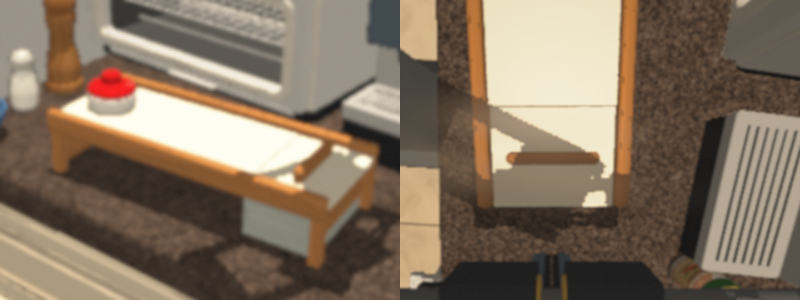

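The hatch is shut: only a hairline seam shows at (555,106). The deck is clear, the timer hasn't moved and the arm touches nothing.

```bash
python3 -c "
from workcell import env
print(env.job_done())"
```

```text
the job is handed in; nothing more can be done
None
```

I pushed the hatch fully open, swept all four half shells into the tray and pushed the hatch shut again, leaving the timer and the things round the board untouched. I handed the job in at about 17.7 s of the 54 s allowed; the hand-in gave no verdict back.

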